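Unstack the cartridge-setup kit and put it away

TASK

The turntable setup kit has been left piled up: lift the pile apart from the top, one thing at a time and kept upright, and stand the aluminium record clamp in the middle of the round rubber disc, lay the steel stylus mirror in the middle of the rectangular cork pad and the bamboo box in the middle of the black steel riser, each lying squarely along its place. Fill the gap between the two cartridge cases in the clear acrylic tray with the tabbed wooden filler block, seated down on the tray's floor. Do not shift the little bottle or the stylus gauge, and leave everything released and at rest.

Things in the scene. Friction and masses are not known exactly. Their poses are not given: they have to be found in the camera images.
- clamp: Record clamp, brushed aluminium, round: base disc 50 mm diameter and 12 mm high, on it a grip knob 36 mm diameter (with a thin dark band) up to 44 mm height. Starts on top of the mirror, about central (within 5 mm). Origin: centre of its underside, z up along its axis. About 250 g.
- mirror: Stylus mirror, a plain slab of polished stainless steel 44 (own x) x 96 (own y) x 12 mm (z). Starts lying on the lid of the bamboo box, roughly central, under the clamp. Origin: centre of its underside. Grip it across its x (44 mm). About 350 g.
- bamboo_box: Closed bamboo box with a flat sliding lid, 60 (own x) x 140 (own y) x 38 mm (z), the lowest of the pile, on the table. It stays shut. Origin: centre of its underside. Grip it across its x (60 mm). About 250 g.
- filler: Plywood filler block standing alone on the table: block 60 (own x) x 40 (own y) x 22 mm (z) with an upright grip tab on its middle, 16 mm (x) x 36 mm (y), from 22 up to 53 mm height. Origin: centre of its underside. Grip the tab across x. About 70 g.
- rubber_disc: Place of the clamp: flat round black rubber disc, 84 mm diameter, 6 mm thick, fixed on the table. Origin: centre of its underside; its top is 6 mm above.
- cork_pad: Place of the mirror: flat rectangular cork pad, 80 (own x) x 124 (own y) x 6 mm, fixed on the table. Origin: centre of its underside; its top is 6 mm above. The mirror's long side goes along the pad's long side (either way round).
- riser: Place of the bamboo box: low black steel riser (a little bridge), flat top 100 (own x) x 180 (own y) mm, top 30 mm above the table, fixed. Origin: on the table under its centre. The box's long side goes along the riser's long side (either way round).
- tray: Place of the filler: fixed clear acrylic tray, 78 (own x) x 156 (own y) x 25 mm, floor 3 mm thick. A black cartridge case fills each y end, level with the rim; between them is a gap 70 (x) x 50 mm (y), 22 mm deep. Origin: on the table under the centre of the gap. The filler goes in x along x (either way round), 5 mm free on each side, underside 3 mm above the origin.
- gauge: Bystander: black stylus-force gauge, flat loose box 45 (own x) x 110 (own y) x 16 mm, on it a small aluminium pan up to 21 mm and a display. Origin: centre of its underside. Leave it where it is.
- bottle: Bystander: small loose bottle, 28 mm diameter, 55 mm high, standing among the things about straight ahead of the robot. Origin: centre of its underside. Leave it where it is.

How it is judged:
At the end, for the whole second after the job is handed in: Clamp upright on the disc within 14 mm of its centre; mirror on the cork pad within 14 mm and 0.2 rad of its long direction; box on the riser within 15 mm and 0.2 rad; filler on the tray floor in the gap, within 9 mm and 0.25 rad; heights within 4 mm; all released, at rest (horizontal distance between clamp and rubber_disc below 0.014 m and z of clamp in the frame of rubber_disc between 0.002 and 0.01 m and angle between each of clamp, mirror, bamboo_box, filler's own z axis and vertical below 0.1 rad and linear speed of each of clamp, mirror, bamboo_box, filler below 0.02 m/s and angular speed of each of clamp, mirror, bamboo_box, filler below 0.15 rad/s and contact force between each of clamp, mirror, bamboo_box, filler and the fingers below 0.05 N and horizontal distance between mirror and cork_pad below 0.014 m and z of mirror in the frame of cork_pad between 0.002 and 0.01 m and angle between the y axis of mirror and the y axis of cork_pad, either way round below 0.2 rad and horizontal distance between bamboo_box and riser below 0.015 m and z of bamboo_box in the frame of riser between 0.026 and 0.034 m and angle between the y axis of bamboo_box and the y axis of riser, either way round below 0.2 rad and horizontal distance between filler and tray below 0.009 m and z of filler in the frame of tray between -0.001 and 0.007 m and angle between the y axis of filler and the y axis of tray, either way round below 0.25 rad); the robot touches nothing.
It fails at once if the bamboo box is carried off with the mirror still on it (distance of bamboo_box from where it was at the start of the episode above 0.04 m and horizontal distance between mirror and bamboo_box below 0.05 m and z of mirror in the frame of bamboo_box between 0.033 and 0.045 m).
It fails at once if the mirror is carried off with the clamp still on it (distance of mirror from where it was at the start of the episode above 0.04 m and horizontal distance between clamp and mirror below 0.04 m and z of clamp in the frame of mirror between 0.008 and 0.018 m).
It fails at once if the clamp, mirror, box or filler is tipped over (more than 0.6 rad) (angle between any of bamboo_box, mirror, clamp, filler's own z axis and vertical above 0.6 rad).
It fails at once if the bottle or the gauge is shifted more than 25 mm or knocked over (distance of any of bottle, gauge from where it was at the start of the episode above 0.025 m or angle between bottle's own z axis and vertical above 0.5 rad).
It also fails if it takes over 120 s, if anything falls off the work surface, if the arm or the gripper's body presses on something with over 40 N, if the wrist force passes 120 N, or if a joint passes its speed limit or range.

ROBOT

A 6-joint arm with a two-finger parallel gripper is mounted at the origin on the work surface. World frame = base frame: x ahead of the robot, y to its left, z up, the work surface at z = 0. Lengths are in m, angles in rad, forces in N, time in s.
With the tool pointing down it reaches from about 0.275 to 0.875 m from the base axis. Payload 12.5 kg.
Tool frame: the origin (TCP) lies on the centre line of the jaws, within the pads' length; the fingertips stand r.finger_overhang ahead of it and the grasp point (between the pads) lies 3 mm ahead of it (r.finger_overhang is the distance from the TCP to the fingertips, in m); z points along the fingers, y is the line along which they close (so a half turn about z gives the same grasp; the last joint's range is limited). The gripper opens to 85 mm and grips with 20 to 120 N. Pads are 22 mm wide; open, the fingers measure 114 mm over their backs; the gripper's body (76 mm by 85 mm) begins 54 mm behind the grasp point. The pads swing forward as they close: fully open they stand 13 mm farther back than shut.
Start: joints at [1.047, 0.351, 1.652, -0, 1.139, -0.085], TCP at [0.234, 0.498, 0.253] pointing down, gripper open.
Joint ranges: [-2.75, 2.75], [-0.79, 2.1], [0.01, 2.65], [-1.57, 4.71], [0.07, 3.14], [-2.87, 2.87]. Speed limits (rad/s): [2.22, 2.22, 2.79, 3.14, 3.14, 3.14].

INTERFACE

Orientations are given as a unit quaternion [x, y, z, w].
In Python, from cell import r, optics gives the robot as it stands. The module is installed in compiled form; this text tells all that it offers. Calls block until the motion is done:
- r.move_to(position, orientation): joint-space move of the TCP to a pose.
- r.move_linear(position, rot=None, vel=0.15): straight line of the TCP; rot=None keeps the orientation; vel is the mean speed in m/s.
- r.set_joints(angles): joint-space move.
- r.set_gripper(opening, squeeze=None): opening from 0.0 (shut) to 1.0 (fully open); squeeze is the grip in N (None keeps the last); returns when the fingers have stopped.
- r.sleep(seconds).
- r.inverse_kinematics(position, orientation): joint angles nearest the present ones, or None.
- optics.get_image(name): name is "scene" or "top" or "wrist"; returns a dict with "pixels" (400x640x3 uint8, red, green, blue), "depth" (400x640 float32, m along the optical axis (not along the pixel's ray), 0 where there is no reading), "fx", "fy", "cx", "cy" (pixels), "camera_from_world" (4x4, takes a point from world to camera coordinates); the wrist camera has in their place "mount" (4x4, takes a point from camera to tool coordinates, whose origin is the TCP and whose axes are the flange's). Camera axes: x right, y down, z forward; pixel columns grow to the right and rows downward; lengths in m; the calibration is good to about 2 mm. A picture is of the moment at which its call begins: read the wrist's pose just before it.
A pose or a line that the arm cannot do raises r.PlanningError and nothing moves.
- r.hand_in(): hands the job in; it is judged then, once.
Readings, each from a call of its own:
- r.current_t(): time.
- r.current_q(): joint angles.
- r.current_qvel(): joint speeds.
- r.current_effort(): joint torques, N m.
- r.current_tool_pos(): TCP position.
- r.current_ee_rot(): TCP orientation.
- r.current_contact_force(): force on the tool from outside, world axes, zero at the start.
- r.current_torque(): the same for the moment, N m.
- r.current_opening(): opening from 0.0 (shut) to 1.0 (fully open).
- r.current_finger_force(): force on a finger pad.
Only numpy, scipy, OpenCV 4.12 (cv2) and the standard library are available. Lean on these libraries where they do the work, as an engineer would, in place of code of your own. Each camera call takes 0.05 s, during which the arm holds its last target. There are 200 camera calls.

## Working session

There is one attempt and no reset: what is moved stays moved. The work goes in short steps, each a Python script; the robot and the scene stay as the last script left them, time stands still between calls to the robot, and variables do not carry over. Pictures are saved under pics/ and viewed, at most 14 in all, crops included, and the job is handed in when it is done.

```bash
mkdir -p pics; ls; python3 - <<'E'
from cell import r, optics
import cv2, numpy as np
for n in ["top","scene"]:
    d=optics.get_image(n); np.savez(f"pics/{n}.npz",**d)
    cv2.imwrite(f"pics/{n}0.png",d["pixels"][:,:,::-1])
    print(n,d["fx"],d["fy"],d["cx"],d["cy"],np.round(d["camera_from_world"],3).tolist())
print(r.finger_overhang,r.current_ee_rot(),r.current_t())
E
```

```text
pics
top 477.4054586756235 477.4054586756235 313.0440188295823 199.65067330587473 [[0.012, -1.0, -0.0, -0.0], [-0.986, -0.012, -0.169, 0.533], [0.169, 0.002, -0.986, 1.111], [0.0, 0.0, 0.0, 1.0]]
scene 394.05641506987376 394.05641506987376 322.2671240687991 206.41897923284432 [[-0.759, 0.65, -0.017, 0.413], [0.502, 0.569, -0.651, -0.238], [-0.414, -0.503, -0.759, 1.271], [0.0, 0.0, 0.0, 1.0]]
0.022 [ 2.17637084e-01  9.76029629e-01 -4.91536173e-04 -1.46146386e-04] 0.1
```

View pics/top0.png

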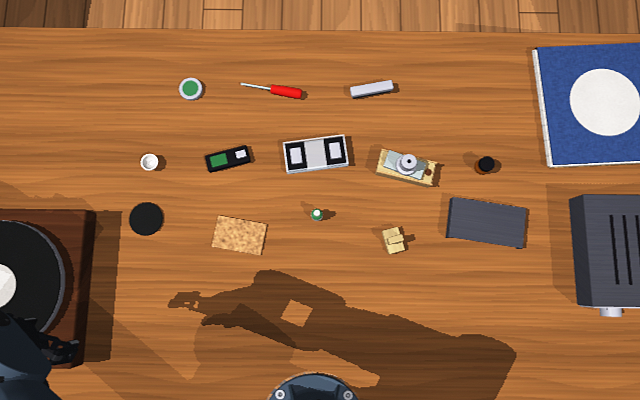

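View pics/scene0.png

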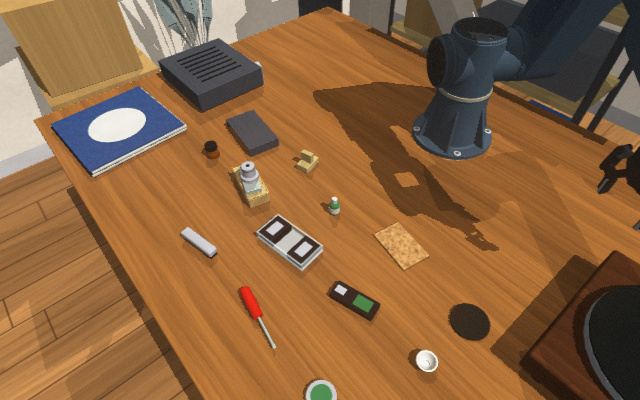

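The top view shows the disc at (146,219), cork at (239,235), gauge at (228,158), tray at (316,154), pile at (408,166), bottle at (317,214), filler at (395,240) and riser at (487,222). Next I'll measure them with depth masks.

```bash
cat > vis.py <<'E'
import numpy as np, cv2
def world(d, T=None):
    T = d["camera_from_world"] if T is None else T
    z=d["depth"].astype(float); v,u=np.mgrid[:z.shape[0],:z.shape[1]]
    P=np.stack([(u-d["cx"])/d["fx"]*z,(v-d["cy"])/d["fy"]*z,z],-1)
    Ti=np.linalg.inv(T); return P@Ti[:3,:3].T+Ti[:3,3]
def rect(P,m):
    """largest blob of mask -> centre, long-side dir, sides, median z"""
    n,l,s,_=cv2.connectedComponentsWithStats(m.astype(np.uint8))
    k=1+s[1:,4].argmax(); p=P[l==k]
    (c,wh,_)=R=cv2.minAreaRect((p[:,:2]*1000).astype(np.float32)); b=cv2.boxPoints(R)
    e=[b[1]-b[0],b[2]-b[1]]; L=max(e,key=np.linalg.norm)
    return np.round(c,1),"yaw_long(y-axis)",round(np.degrees(np.arctan2(L[1],L[0]))%180,1),np.round(sorted(wh),1),"z",np.round(np.percentile(p[:,2]*1000,[5,50,95]),1),len(p)
E
cat > m.py <<'E'
from vis import *
for n in ["top","scene"]:
    d=dict(np.load(f"pics/{n}.npz")); P=world(d); x,y,z=P[...,0],P[...,1],P[...,2]
    px=d["pixels"].astype(int); br=px.sum(-1)
    if n=="top": v,u=np.mgrid[:400,:640]; W=lambda a,b,c,e:(u>a)&(u<b)&(v>c)&(v<e); T=P
    else:
        W=lambda a,b,c,e:None
        def W(a,b,c,e):
            q=T[c:e,a:b].reshape(-1,3); q=q[(q[:,2]<.1)]
            return (x>q[:,0].min())&(x<q[:,0].max())&(y>q[:,1].min())&(y<q[:,1].max())
    def show(k,m): print(n,k,*rect(P,m))
    t=W(330,370,230,260)&(abs(z)<.05); print("table z",np.percentile(z[t]*1000,[5,50,95]))
    show("disc",W(120,170,195,240)&(br<150)&(z>.003)); show("cork",W(205,275,208,262)&(z>.003))
    show("gauge",W(198,258,138,178)&(z>.010)); show("tray",W(275,355,128,178)&(z>.015))
    show("bottle",W(300,335,200,226)&(z>.02)); show("fill block",W(375,412,218,262)&(z>.015)&(z<.03))
    show("fill tab",W(375,412,218,262)&(z>.045)); show("riser",W(440,535,190,255)&(z>.02))
    pile=W(368,445,140,192)
    for k,a,b in [("box",.03,.043),("mir",.045,.055),("base",.057,.07),("knob",.088,.11)]: show(k,pile&(z>a)&(z<b))
E
python3 m.py; python3 - <<'E'
import cv2
i=cv2.imread("pics/top0.png")
cv2.imwrite("pics/c1.png",cv2.resize(i[135:265,275:535],None,fx=3,fy=3,interpolation=cv2.INTER_CUBIC))
E
```

```text
table z [-4.20025306 -0.48703819  3.07464746]
top disc [437.5 227.7] yaw_long(y-axis) 75.6 [ 81.2 483.6] z [3.5 5.9 9.6] 765
top cork [429.5 119. ] yaw_long(y-axis) 71.5 [100.3 277. ] z [3.5 5.9 9.3] 1434
top gauge [491.1 146. ] yaw_long(y-axis) 27.2 [113.4 402.6] z [11.7 15.8 21.1] 748
top tray [520.9 -19.4] yaw_long(y-axis) 8.6 [155.7 354.8] z [20.  24.5 28.4] 1420
top bottle [425.8  -6.1] yaw_long(y-axis) 2.5 [ 26.9 174.6] z [23.6 35.1 56.2] 109
top fill block [ 440.5 -191.7] yaw_long(y-axis) 15.7 [40.6 60. ] z [17.4 21.4 24.9] 306
top fill tab [ 397.8 -100.5] yaw_long(y-axis) 115.0 [ 20.1 239.3] z [47.3 51.8 55.8] 106
top riser [ 456.5 -250.9] yaw_long(y-axis) 99.6 [148.3 541.5] z [25.8 29.5 33.4] 3052
top box [ 620.1 -224.3] yaw_long(y-axis) 76.8 [ 61.9 140. ] z [32.6 37.4 41.7] 638
top mir [ 631.5 -191. ] yaw_long(y-axis) 159.9 [40.7 47.8] z [45.9 49.7 53.5] 214
top base [ 616.  -215.7] yaw_long(y-axis) 53.9 [39.2 48. ] z [58.2 62.4 66.9] 125
top knob [ 619.5 -218.2] yaw_long(y-axis) 94.3 [33.3 35.7] z [90.1 93.7 97.5] 181
table z [-3.53045286 -1.14388274  1.39977605]
scene dis
[... 311 characters left out ...]
9 26.4] 1347
scene bottle [504.6   2.5] yaw_long(y-axis) 124.5 [22.2 27.8] z [22.8 34.1 54.7] 118
scene fill block [ 441.5 -187. ] yaw_long(y-axis) 15.8 [39.6 62.5] z [16.3 20.4 27.2] 146
scene fill tab [ 441.4 -188.4] yaw_long(y-axis) 108.7 [19.7 37.7] z [46.1 51.  53.7] 67
scene riser [ 486.  -415.7] yaw_long(y-axis) 81.3 [100.7 186.8] z [25.2 28.5 31.2] 1175
scene box [ 620.7 -219.7] yaw_long(y-axis) 76.5 [ 60.1 141.4] z [33.  36.7 39.6] 313
scene mir [ 632.7 -189.1] yaw_long(y-axis) 68.1 [44.1 45.6] z [45.9 49.2 53. ] 174
scene base [ 623.6 -208.4] yaw_long(y-axis) 154.7 [37.4 48. ] z [58.4 62.1 68.5] 108
scene knob [ 620.6 -214.3] yaw_long(y-axis) 14.2 [32.2 35.5] z [88.9 92.7 95.4] 112
```

View pics/c1.png

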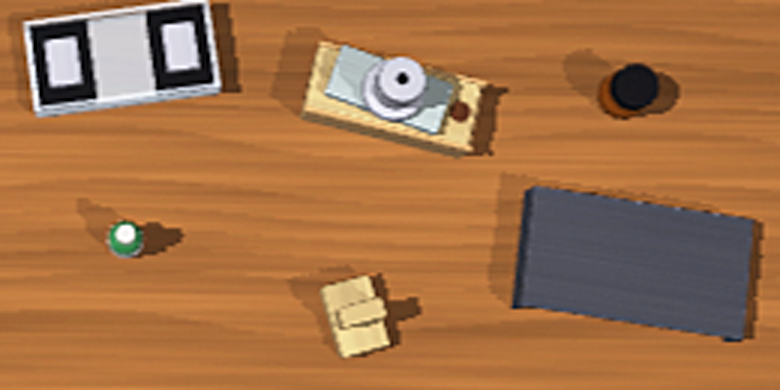

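The crop shows the mirror's long side nearly parallel to the box's, slightly rotated. The clamp sits left of the box centre. Next I'll fix the depth dropouts and merge the blobs.

```bash
sed -i 's/z=P\[...,0\],P\[...,1\],P\[...,2\]/z=P[...,0],P[...,1],np.where(d["depth"]>.3,P[...,2],-1)/' m.py
sed -i 's/def rect(P,m):/def rect(P,m,every=False):/; s/p=P\[l==k\]/p=P[m if every else l==k]/' vis.py
sed -i 's/def show(k,m): print(n,k,\*rect(P,m))/def show(k,m): print(n,k,*rect(P,m,k in ("mir","base")))/; s/q=q\[(q\[:,2\]<.1)\]/q=q[abs(q[:,2])<.12]/' m.py
sed -i 's/("mir",.045,.055)/("mir",.0465,.053)/' m.py
python3 m.py
python3 - <<'E'
import cv2
i=cv2.imread("pics/top0.png")
cv2.imwrite("pics/c2.png",cv2.resize(i[140:195,370:445],None,fx=10,fy=10,interpolation=cv2.INTER_CUBIC))
E
```

```text
table z [-4.20025306 -0.48703819  3.07464746]
top disc [487.6 422.4] yaw_long(y-axis) 94.5 [79.8 83. ] z [3.5 5.9 9.5] 762
top cork [451.  189.1] yaw_long(y-axis) 83.3 [ 87.9 133. ] z [3.5 5.9 9.2] 1424
top gauge [642.4 223.6] yaw_long(y-axis) 106.8 [ 46.3 109.8] z [11.7 15.8 20.8] 741
top tray [656.6   1.1] yaw_long(y-axis) 98.7 [ 80.1 155.8] z [20.  24.5 28.3] 1418
top bottle [499.4  -3.1] yaw_long(y-axis) 95.7 [26.1 27. ] z [23.6 34.9 55.9] 108
top fill block [ 440.5 -191.7] yaw_long(y-axis) 15.7 [40.6 60. ] z [17.4 21.4 24.9] 306
top fill tab [ 440.3 -191.9] yaw_long(y-axis) 105.8 [15.8 36. ] z [47.3 51.8 55.7] 105
top riser [ 486.  -419.7] yaw_long(y-axis) 81.6 [101. 182.] z [25.8 29.4 33.3] 3036
top box [ 620.1 -224.3] yaw_long(y-axis) 76.8 [ 61.9 140. ] z [32.6 37.4 41.7] 638
top mir [ 621.4 -216.6] yaw_long(y-axis) 69.2 [48.5 96.2] z [47.  49.6 52.3] 320
top base [ 616.  -215.7] yaw_long(y-axis) 53.9 [39.2 48. ] z [58.2 62.4 66.9] 125
top knob [ 619.5 -218.2] yaw_long(y-axis) 94.3 [33.3 35.7] z [90.1 93.7 97.5] 181
table z [-3.53045286 -1.14388274  1.39977605]
scene disc [490
[... 305 characters left out ...]
9 26.4] 1347
scene bottle [504.6   2.5] yaw_long(y-axis) 124.5 [22.2 27.8] z [22.8 34.1 54.7] 118
scene fill block [ 441.5 -187. ] yaw_long(y-axis) 15.8 [39.6 62.5] z [16.3 20.4 27.2] 146
scene fill tab [ 441.4 -188.4] yaw_long(y-axis) 108.7 [19.7 37.7] z [46.1 51.  53.7] 67
scene riser [ 486.  -415.7] yaw_long(y-axis) 81.3 [100.7 186.8] z [25.2 28.5 31.2] 1175
scene box [ 620.7 -219.7] yaw_long(y-axis) 76.5 [ 60.1 141.4] z [33.  36.7 39.6] 313
scene mir [ 624.  -212.2] yaw_long(y-axis) 69.3 [44.1 95.3] z [46.9 49.2 51.9] 166
scene base [ 623.6 -208.4] yaw_long(y-axis) 154.7 [37.4 48. ] z [58.4 62.1 68.5] 108
scene knob [ 620.6 -214.3] yaw_long(y-axis) 14.2 [32.2 35.5] z [88.9 92.7 95.4] 112
```

View pics/c2.png

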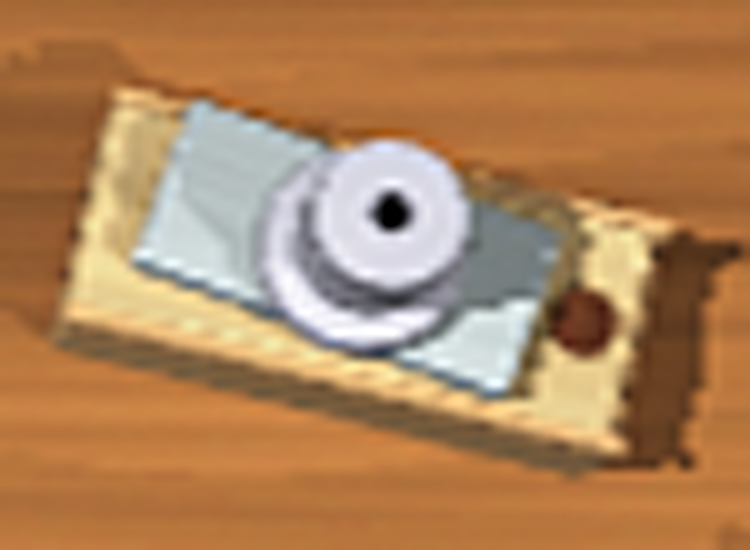

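```bash
cat > h.py <<'E'
from cell import r, optics
import numpy as np
from scipy.spatial.transform import Rotation as Ro
from vis import *
def rot(phi):  # tool down, closing line at phi (deg)
    a=np.radians(phi); y=np.array([np.cos(a),np.sin(a),0]); z=np.array([0,0,-1.])
    return Ro.from_matrix(np.c_[np.cross(y,z),y,z]).as_quat()
HI=.25
def over(x,y,phi,z=HI): r.move_to([x,y,z],rot(phi))
def lin(x,y,z,v=.15): r.move_linear([x,y,z],vel=v)
def st(*a): print(*a,"t%.1f"%r.current_t(),"tcp",np.round(r.current_tool_pos(),4),"open %.3f"%r.current_opening(),"F",np.round(r.current_contact_force(),1),"pad",np.round(r.current_finger_force(),1))
def wrist(name):
    p,q=np.array(r.current_tool_pos()),r.current_ee_rot()
    d=optics.get_image("wrist"); cv2.imwrite(f"pics/{name}.png",d["pixels"][:,:,::-1])
    T=np.eye(4);T[:3,:3]=Ro.from_quat(q).as_matrix();T[:3,3]=p
    return d,T@d["mount"]   # world from camera
E
python3 - <<'E'
from h import *
over(.62,-.2165,-20)
for o in (1,.5,.25):
    r.set_gripper(o,40); d,T=wrist(f"w{o}")
    M=d["mount"]; P=world(d,np.linalg.inv(M)); ok=(d["depth"]>0.02)&(P[...,2]<.05)&(P[...,2]>-.03)
    p=P[ok]*1000; 
    for s in (-1,1):
        q=p[(p[:,1]*s>0)]
        if len(q): print(o,s,len(q),"tipz",np.percentile(q[:,2],[90,98,100]).round(1),"inner y",np.percentile(abs(q[q[:,2]>np.percentile(q[:,2],80)][:,1]),[0,5,50,100]).round(1))
r.set_gripper(1.0); st()
# rectify knob circle
d,T=wrist("w_pile"); P=world(d,np.linalg.inv(T)); np.savez("pics/wp.npz",T=T,**d)
z=P[...,2]; R=(d["depth"]>.02)&(np.hypot(P[...,0]-.62,P[...,1]+.2165)<.1)
print(rect(P,R&(z>.088)&(z<.1))); print(rect(P,R&(z>.0465)&(z<.053),True)); print(rect(P,R&(z>.033)&(z<.042),True))
E
```

```text
1 -1 3208 tipz [1.  5.6 9.1] inner y [43.  43.3 43.6 57.4]
1 1 3210 tipz [0.9 5.8 9. ] inner y [41.2 41.6 42.  55.6]
0.5 -1 3226 tipz [ 8.2 15.1 19.5] inner y [21.9 22.1 22.8 35.9]
0.5 1 3221 tipz [ 8.3 15.3 19.9] inner y [20.3 20.4 21.  34.3]
0.25 -1 3168 tipz [ 7.5 14.6 21.4] inner y [11.3 11.5 15.  25.3]
0.25 1 3146 tipz [ 7.5 14.7 22. ] inner y [ 9.7  9.8 13.3 23.5]
t4.8 tcp [ 0.62   -0.2165  0.25  ] open 0.999 F [-0.1 -0.5  0.4] pad 0.0
(array([ 619.5, -216.6]), 'yaw_long(y-axis)', np.float32(129.2), array([35.4, 35.4]), 'z', array([93.4, 95. , 96.1]), 1469)
(array([ 622.6, -215.5]), 'yaw_long(y-axis)', np.float32(69.8), array([44. , 95.8]), 'z', array([49.7, 51. , 52.2]), 2392)
(array([ 619.3, -222.5]), 'yaw_long(y-axis)', np.float32(76.5), array([ 60.1, 139.9]), 'z', array([37.8, 39. , 40.2]), 3515)
```

View pics/w_pile.png

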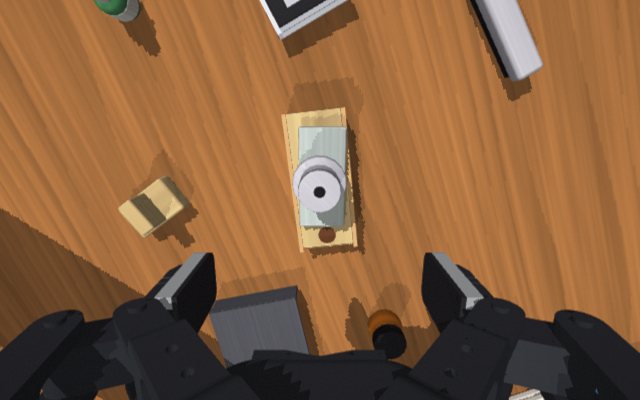

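The wrist view confirms the pile pose: knob at (319,190), mirror and box around it. Fingertips reach about 9 mm past the TCP when open and 20 mm when half shut. Moving the clamp now.

```bash
cat >> h.py <<'E'
def pick(x,y,phi,z,o,sq=50):
    r.set_gripper(o); over(x,y,phi); lin(x,y,z+.03,.25); lin(x,y,z,.08); r.set_gripper(0.0,sq); st("gripped")
    lin(x,y,z+.01,.05); lin(x,y,HI,.2); st("lifted")
def place(x,y,phi,z,o):
    over(x,y,phi); lin(x,y,z+.03,.25); lin(x,y,z,.05); st("down"); r.set_gripper(o); st("open"); r.sleep(.2); lin(x,y,z+.04,.1); lin(x,y,HI,.25)
def look(name,x,y,rad,bands):
    d,T=wrist(name); P=world(d,np.linalg.inv(T)); z=P[...,2]
    R=(d["depth"]>.02)&(np.hypot(P[...,0]-x,P[...,1]-y)<rad)&(d["depth"]>.15)
    for a,b in bands:
        try: print(a,b,*rect(P,R&(z>a)&(z<b),True))
        except Exception as e: print(a,b,"none")
E
python3 - <<'E'
from h import *
pick(.6203,-.2169,-20,.0875,1.0)
place(.489,.424,20,.0445,.8)
look("disc1",.489,.424,.07,[(.003,.011),(.015,.021),(.047,.055)])
over(.6203,-.2169,-20.5); r.set_gripper(1.0)
look("mir1",.622,-.215,.09,[(.0465,.054),(.033,.042)]); st()
E
```

```text
gripped t7.0 tcp [ 0.6205 -0.217   0.0881] open 0.401 F [-1.8 -0.5  5.1] pad 50.3
lifted t8.3 tcp [ 0.6198 -0.2167  0.2485] open 0.406 F [-0.6  0.1 -2.4] pad 50.0
down t12.2 tcp [0.4889 0.424  0.0441] open 0.407 F [-0.1  0.2 -1.8] pad 50.0
open t12.7 tcp [0.4891 0.4241 0.0446] open 0.797 F [ 0.1  0.4 -0.2] pad 0.0
0.003 0.011 [484.3 419.1] yaw_long(y-axis) 0.7 [124.  124.1] z [5.6 6.9 8.2] 2933
0.015 0.021 [486.8 427.1] yaw_long(y-axis) 18.5 [42.2 48.9] z [17.6 19.5 20.8] 494
0.047 0.055 [487.9 423.8] yaw_long(y-axis) 47.5 [34.9 35.4] z [49.6 51.  52.2] 1098
0.0465 0.054 [ 622.6 -215.5] yaw_long(y-axis) 69.7 [44.  95.7] z [49.7 51.  52.2] 4585
0.033 0.042 [ 619.3 -222.4] yaw_long(y-axis) 76.4 [ 60.2 139.6] z [37.7 39.  40.2] 3670
t17.0 tcp [ 0.6204 -0.2167  0.25  ] open 0.999 F [-1.2  0.2  0. ] pad 0.0
```

```bash
python3 - <<'E'
from h import *
pick(.6234,-.2158,-20.3,.0605,.8,60)
place(.451,.191,-8,.0297,.75)
look("cork1",.451,.191,.1,[(.0035,.011),(.0155,.023)])
over(.6201,-.2227,-13.5); r.set_gripper(1.0)
look("box1",.62,-.222,.1,[(.033,.042)]); st()
E
```

```text
gripped t19.2 tcp [ 0.6238 -0.216   0.0613] open 0.497 F [-0.9  1.2  6.4] pad 62.1
lifted t20.6 tcp [ 0.6229 -0.2156  0.2485] open 0.493 F [ 0.1  0.6 -4.1] pad 61.4
down t23.9 tcp [0.4509 0.191  0.0294] open 0.494 F [ 0.5  0.8 -3.5] pad 61.4
open t24.2 tcp [0.4512 0.191  0.0298] open 0.752 F [-0.3 -0.  -0.4] pad 0.0
0.0035 0.011 [452.2 196.2] yaw_long(y-axis) 27.5 [163.6 178.1] z [5.6 7.  8.2] 4547
0.0155 0.023 [450.  191.2] yaw_long(y-axis) 82.1 [44. 96.] z [17.7 19.  20.2] 3893
0.033 0.042 [ 619.2 -222.7] yaw_long(y-axis) 76.5 [ 60.1 140. ] z [37.8 39.  40.2] 8410
t28.0 tcp [ 0.6201 -0.2224  0.25  ] open 1.000 F [ 0.4 -0.5 -0.2] pad 0.0
```

View pics/cork1.png

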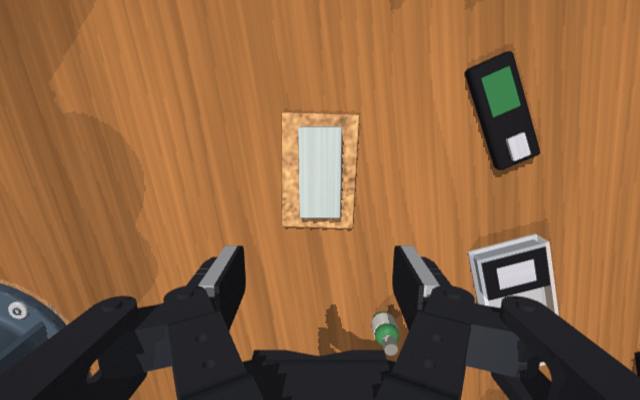

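Mirror is centred on the cork (299–341 within 283–356 px). The box is next, then a look at the tray and filler.

```bash
python3 - <<'E'
from h import *
pick(.6201,-.2228,-13.4,.026,1.0,60)
place(.486,-.4177,-8.6,.057,.9)
look("riser1",.486,-.418,.11,[(.024,.035),(.063,.073)])
over(.6565,.003,8.5); look("tray1",.6565,.003,.1,[(.0225,.029)])
over(.441,-.190,15.8); look("fil1",.441,-.19,.05,[(.02,.026),(.049,.057)]); st()
E
```

```text
gripped t30.2 tcp [ 0.6204 -0.2229  0.0267] open 0.689 F [-0.   0.8  5.5] pad 66.3
lifted t31.8 tcp [ 0.6196 -0.2226  0.2486] open 0.692 F [ 0.4  0.3 -2.8] pad 65.5
down t34.3 tcp [ 0.4859 -0.4177  0.0567] open 0.690 F [-0.2 -0.4 -2.9] pad 65.5
open t34.6 tcp [ 0.4861 -0.4178  0.0572] open 0.901 F [-0.1  0.6 -0.4] pad 0.0
0.024 0.035 [ 484.8 -418.1] yaw_long(y-axis) 81.7 [100.3 180.1] z [29.7 31.  32.2] 7534
0.063 0.073 [ 485.  -417.8] yaw_long(y-axis) 81.2 [ 60.1 140.3] z [67.8 69.  70.2] 10111
0.0225 0.029 [655.5   2.8] yaw_long(y-axis) 98.5 [ 78.2 156.3] z [24.7 26.1 27.3] 8430
0.02 0.026 [ 438.9 -189.8] yaw_long(y-axis) 15.9 [39.9 59.4] z [21.2 22.9 24.2] 1573
0.049 0.057 [ 439.2 -190. ] yaw_long(y-axis) 106.2 [15.9 36.1] z [51.9 53.7 55. ] 638
t39.0 tcp [ 0.4418 -0.1897  0.2501] open 0.902 F [-0.5  0.3 -0.2] pad 0.0
```

View pics/riser1.png

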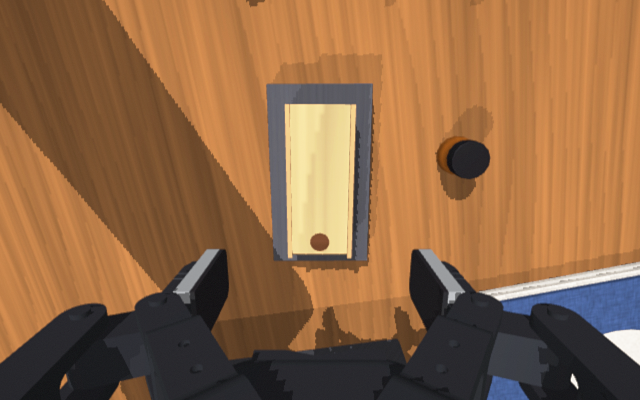

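View pics/tray1.png

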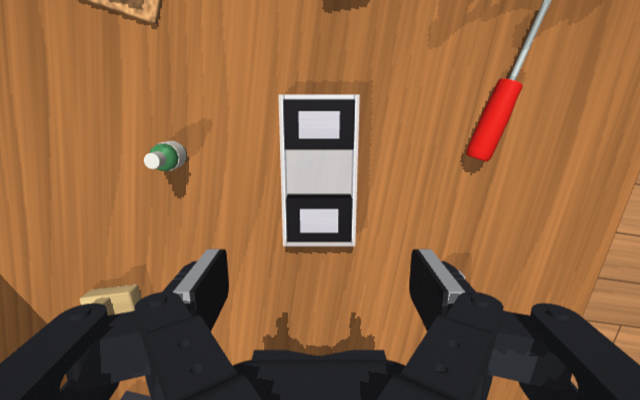

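Box is central on the riser, and the tray gap is at rows 149–195 and central. Now the filler.

```bash
python3 - <<'E'
from h import *
pick(.440,-.1897,16,.048,.6,40)
over(.6563,.0029,8.5); lin(.6563,.0029,.085,.25); st("above")
for z in (.072,.065,.058,.0518):
    lin(.6563,.0029,z,.04); f=r.current_contact_force(); st()
    if f[2]>8: print("STOP contact"); break
else:
    r.set_gripper(.45); r.sleep(.2); lin(.6563,.0029,.1,.1); lin(.6563,.0029,HI,.25)
    look("tray2",.6563,.003,.1,[(.0225,.029),(.05,.06)])
    over(.3,.25,40,.35); st()
    d=optics.get_image("scene"); cv2.imwrite("pics/s2.png",cv2.resize(d["pixels"][100:360,200:520,::-1],None,fx=2.2,fy=2.2))
E
```

```text
gripped t41.5 tcp [ 0.4403 -0.1898  0.0484] open 0.177 F [-0.7  1.   6.4] pad 39.9
lifted t42.9 tcp [ 0.4395 -0.1894  0.249 ] open 0.179 F [-0.3 -0.4 -0.7] pad 39.1
above t44.8 tcp [0.6571 0.0024 0.0867] open 0.182 F [ 0.4 -1.1  0.4] pad 39.1
t45.3 tcp [0.6563 0.0029 0.0719] open 0.178 F [-0.1  0.2  0.4] pad 39.1
t45.6 tcp [0.6561 0.0029 0.0646] open 0.177 F [ 0.1 -0.5 -0.5] pad 39.1
t46.0 tcp [0.6561 0.0029 0.0576] open 0.177 F [-1.1 -0.2 -0.1] pad 39.1
t46.3 tcp [0.6563 0.0029 0.0515] open 0.179 F [ 0.2  0.3 -0.7] pad 39.2
0.0225 0.029 [655.5   2.4] yaw_long(y-axis) 98.5 [ 78.1 155.9] z [24.6 26.  27.3] 9994
0.05 0.06 [655.2   3. ] yaw_long(y-axis) 99.0 [15.8 35.7] z [55.2 56.8 58. ] 664
t49.9 tcp [0.3006 0.2499 0.3498] open 0.450 F [ 0.   0.1 -0.3] pad 0.0
```

View pics/tray2.png

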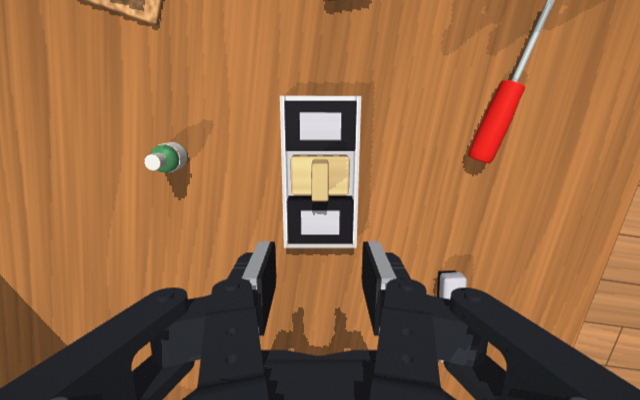

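View pics/s2.png

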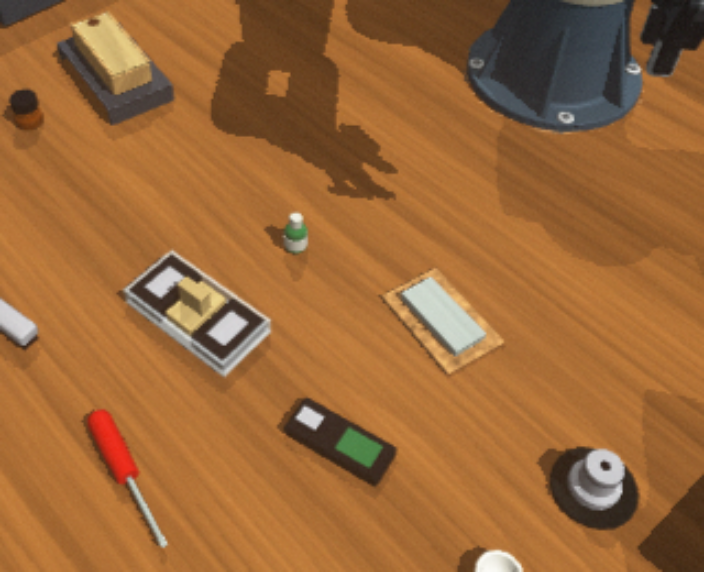

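All four parts are centred on their places: the filler's tab sits at (320,180) inside the gap with its top level with the rim, and the clamp is at (598,480) on the disc. The bottle and gauge look undisturbed. Handing in.

```bash
python3 -c "
from cell import r
print(r.hand_in())"
```

```text
the job is handed in; nothing more can be done
None
```

The job is handed in at about 50 s, verdict not shown: the clamp, mirror, box and filler measured within about 2 mm of their centres, and the bottle and gauge looked undisturbed in the last picture.

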